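Offer the tube carrier plate out over the code reader

TASK

Slide the tube carrier plate along the raised deck and out over the deck's edge on the side where the code reader with the two slim posts stands (not the mixer side), until the plate's leading edge is between the two posts and level with them. Keep the plate flat on the deck all the way, do not bump the reader or its posts, and leave the small jar on the deck where it is. At that reach the plate would tip off the deck, so finish while still holding it level with the gripper: do not let go.

Things in the scene. Friction and masses are not known exactly. Their poses are not given: they have to be found in the camera images.
- deck: Fixed grey riser: a slab on four short legs, 220 mm (its x) by 260 mm (its y), flat top 100 mm above the table. Origin at the centre of its footprint, on the table. Its y axis is the sliding direction; its two ends are at y = +130 and -130 mm. Its height axis is z. It stands turned by up to about 0.2 rad, differently each time.
- plate: Loose aluminium plate lying on the deck, 60 (its x) x 360 (y) x 10 mm, 0.3-0.55 kg, both ends alike, balanced at its middle. Origin: centre of its underside. Two upright grey grip fins at y = +90 and -90 mm, 14 mm thick (x), 40 long (y), tops 48 mm above the origin. At y = +155 and -155 a white block 46 (x) x 34 (y) mm with two capped tubes fixed in it, tops 68 mm above the origin.
- plate_left (a point): Middle of the plate's end edge at its y = +180 mm, at half thickness.
- plate_right (a point): Middle of the plate's end edge at its y = -180 mm, at half thickness.
- reader: Fixed code reader off the deck's left or right end: low white box 150 (its x) x 100 (y) x 45 mm high with a black-rimmed glass window, and two slim steel posts, 10 mm diameter, tops 140 mm above the table, at its x = +52 and -52 mm, y = 0. Origin: centre of its footprint, on the table. Its axes are parallel to the deck's within 0.05 rad.
- reader_mark (a point): The mark: the point midway between the reader's two posts, 105 mm above the table (half the plate's thickness above the deck's top). The 94 mm gap between the posts lets the 60 mm wide plate in.
- mixer: Fixed tube mixer: white box 130 x 110 mm, 60 mm high with a round black rubber cup on top (82 mm in all), without posts; it stands off the other end of the deck. Origin at the centre of its footprint, on the table.
- jar: Small loose specimen jar, 34 mm diameter, 42 mm tall, standing on the deck beside the plate, on the side away from the robot. Origin at the centre of its underside.

How it is judged (in metres and radians):
At the end, for the whole second after the job is handed in: Leading edge's middle within 8 mm of the line through the posts, 18 mm of midway between them; fingers hold the plate (over 1 N); at rest, level within 0.05 rad, underside within 4 mm below to 6 mm above the deck's top; reader untouched; jar within 20 mm of its start (((y of plate_left in the frame of reader_mark between -0.008 and 0.008 m and x of plate_left in the frame of reader_mark between -0.018 and 0.018 m) or (y of plate_right in the frame of reader_mark between -0.008 and 0.008 m and x of plate_right in the frame of reader_mark between -0.018 and 0.018 m)) and contact force between the fingers and plate above 1 N and angle between plate's own z axis and vertical below 0.05 rad and z of plate in the frame of deck between 0.096 and 0.106 m and contact force between plate and reader below 0.5 N and linear speed of plate below 0.02 m/s and distance of jar from where it was at the start of the episode below 0.02 m); the arm keeps its last pose, push and grip.
It fails at once if the plate is lifted off the deck by more than 15 mm (z of plate in the frame of deck above 0.115 m).
It fails at once if the plate tips (over 0.15 rad) (angle between plate's own z axis and vertical above 0.15 rad).
It fails at once if the plate bumps the reader or its posts (over 4 N) (contact force between plate and reader above 4 N).
It fails at once if the robot bumps the reader or its posts (over 4 N) (contact force between any of the arm, the fingers and reader above 4 N).
It fails at once if the jar is knocked over or pushed away (distance of jar from where it was at the start of the episode above 0.03 m or angle between jar's own z axis and vertical above 0.5 rad).
It also fails if it takes over 29 s, if anything falls off the work surface, if the arm or the gripper's body presses on something with over 40 N, if the wrist force passes 120 N, or if a joint passes its speed limit or range.

ROBOT

A 6-joint arm with a two-finger parallel gripper is mounted at the origin on the work surface. World frame = base frame: x ahead of the robot, y to its left, z up, the work surface at z = 0. Lengths are in mm, angles in rad, forces in N, time in s.
With the tool pointing down it reaches from about 350 to 875 mm from the base axis. Payload 4.2 kg.
Tool frame: the origin (TCP) lies between the finger pads; the fingertips stand 8 mm ahead of it and the grasp point (between the pads) lies 11 mm behind it (finger_overhang is the distance from the TCP to the fingertips, in mm); z points along the fingers, y is the line along which they close (so a half turn about z gives the same grasp; the last joint's range is limited). The gripper opens to 85 mm and grips with 20 to 120 N. Pads are 22 mm wide; open, the fingers measure 114 mm over their backs; the gripper's body (76 mm by 85 mm) begins 54 mm behind the grasp point. The pads swing forward as they close: fully open they stand 13 mm farther back than shut.
Start: joints at [1.6, 0.385, 0.008, 0, -1.194, -0.259], TCP at [142.333, 608.556, 213.012] pointing down, gripper open.
Joint ranges: [-3.14, 3.14], [-1.21, 2.06], [-1.07, 1.41], [-3.16, 2.05], [-2.99, -0.16], [-3.1, 3.1]. Speed limits (rad/s): [2.79, 2.79, 3.14, 3.14, 3.14, 3.14].

INTERFACE

Orientations are given as a unit quaternion [w, x, y, z].
In Python, from station import sense, grab_frame, hand_in, recognise, regions_of, spot_point, finger_overhang gives the robot as it stands. The module is installed in compiled form; this text tells all that it offers.
- The arm moves only by the tool step_arm, never from a script. Its argument "commands" is one flat list of numbers, 6 for each row, row after row: the shift along the tool's x, y, z in m, then the turn, a rotation vector about the tool's x, y, z in rad. A call has 1 to 5 rows; each row shifts and turns the commanded pose from where the row before left it, along the tool's axes as they then stand; what a row does not reach is not made up. A row lasts 1/10 s, in which the tool goes at most 50 mm and 8.59 degrees, less where a joint would pass 70% of its speed; a pose out of reach is approached as far as the arm can. A call is refused whole if a number of a shift passes 0.05 or a number of a turn 0.15, either way. A call with a gripper value outside its range is refused whole. "grip" is the finger opening in m, from 0 to 0.0854, set as the call begins (left out, the last holds). The fingers move at their own pace and stop on an object; "grip_force" is the grip in N (left out, the last holds). Time passes only in rows, so rows that do not move let the fingers close. It gives the time, the measured TCP pose, the force, the opening and the grip force at its end, in the units of the state.
- sense(): the state, without advancing time (a new reading comes with each control period).
- grab_frame(name): name is "scene" or "top" or "wrist"; returns a dict with "color" (420x560x3 uint8, red, green, blue), "depth" (420x560 float32, mm along the optical axis (not along the pixel's ray), 0 where there is no reading), "camera_matrix" (3x3 intrinsics, pixels), "view" (4x4, takes a point from world to camera coordinates). Camera axes: x right, y up, looking along -z (the intrinsics and any distortion apply to the point x, -y, -z); pixel columns grow to the right and rows downward; lengths in mm; the calibration is good to about 2 mm. A picture is of the moment at which its call begins.
- hand_in(): hands the job in; it is judged then, once.
Trained networks look in the newest picture that a camera, given by its name, has taken for a name from the list of things; names that differ only in an ending like _2 or _b are one class to them, and where a whole thing is asked for, a point or a joint stands for the part that bears it (a point fixed in the world has none). Each returns a list of dicts, best first, with "score" (0 to 1); they miss things now and then, are a little off and sometimes report something else, mostly with a low value. They report only what shows in the picture. A call takes as long as a camera call.
- recognise(camera, name): "pixel" ([column, row] in pixels, amid what is visible of it).
- regions_of(camera, name): "pixels" (420x560 bool, what is visible of it) and "pixel" ([column, row] in pixels, amid what is visible of it).
- spot_point(camera, name): "pixel" ([column, row] in pixels: a listed point, or the origin of a listed thing).
The state is a dict: "clock": time; "qpos": joint angles; "joint_vel": joint speeds; "joint_torque": joint torques, N m; "tcp_pos": TCP position; "eef_rot": TCP orientation; "contact_force": force on the tool from outside, world axes, zero at the start; "wrist_torque": the same for the moment, N m; "finger_gap": finger opening in mm; "finger_force": force on a finger pad.
Only numpy, scipy, OpenCV 4.12 (cv2) and the standard library are available. Lean on these libraries where they do the work, as an engineer would, in place of code of your own. Each camera call takes 0.05 s, during which the arm holds its last target. There are 200 camera calls.

## Working session

There is one attempt and no reset: what is moved stays moved. The work goes in short steps, Python scripts to look and compute and a tool call to move; the robot and the scene stay as the last step left them, time stands still between calls to the robot, and variables do not carry over. Pictures are saved under pics/ and viewed, at most 10 in all, crops included, and the job is handed in when it is done.

Besides the shell and the picture viewer there is one more tool, called after "Request:" as a command line: name --argument value ..., lists and objects as JSON in quotes. step_arm: Moves the arm, as the interface text tells. Its arguments: {"type":"object","properties":{"commands":{"type":"array","items":{"type":"number"}},"grip":{"type":"number"},"grip_force":{"type":"number"}},"required":["commands"]}

```bash
mkdir -p pics; cat > h.py <<'E'
import numpy as np,cv2
from station import *
def pts(f,mask=None):
    d=f["depth"];K=f["camera_matrix"];V=f["view"]
    r,c=np.nonzero((d>0) if mask is None else (mask&(d>0)))
    z=d[r,c];x=(c-K[0,2])/K[0,0]*z;y=(r-K[1,2])/K[1,1]*z
    P=np.stack([x,-y,-z,np.ones_like(z)]);return (np.linalg.inv(V)@P)[:3].T
def ray_at(f,px,h):
    K=f["camera_matrix"];I=np.linalg.inv(f["view"])
    d=I[:3,:3]@np.array([(px[0]-K[0,2])/K[0,0],-(px[1]-K[1,2])/K[1,1],-1]);o=I[:3,3]
    return o+d*(h-o[2])/d[2]
E
python3 - <<'E'
from h import *
np.set_printoptions(precision=1,suppress=True)
s=sense();print(s["tcp_pos"],s["eef_rot"],s["clock"],s["contact_force"])
im=[]
for cam in ["top","scene"]:
    f=grab_frame(cam);im.append(f["color"])
    for n in ["deck","plate","reader","mixer","jar"]:
        R=regions_of(cam,n)
        if R:
            m=R[0]["pixels"];p=pts(f,m);print(cam,n,round(R[0]["score"],2),R[0]["pixel"],m.sum(),"med",np.median(p,0),"lo",np.percentile(p,2,axis=0),"hi",np.percentile(p,98,axis=0))
    for n,h in [("plate_left",105),("plate_right",105),("reader_mark",105),("plate",100)]:
        R=spot_point(cam,n)
        for r in R[:2]:print(cam,n,round(r["score"],2),r["pixel"],ray_at(f,r["pixel"],h))
    np.savez(cam,**f)
    cv2.imwrite(f"pics/{cam}.png",f["color"][:,:,::-1])
E
```

```text
[142.2 608.  211.9] [ 0.   1.  -0.1 -0. ] 0.0 [ 0.3 -0.1 -0.3]
top deck 0.86 [301.1, 203.3] 5836 med [562.3 -14.9 100.1] lo [ 427.9 -143.2   95.6] hi [644.1 105.7 103.9]
top plate 0.77 [301.0, 219.1] 3211 med [519.9 -23.1 110.8] lo [ 493.8 -189.   105.9] hi [551.7 147.4 167.2]
top reader 0.71 [171.0, 214.8] 2114 med [547.6 331.6  45.2] lo [476.4 286.8  11.5] hi [620.7 383.6 119.9]
top mixer 0.77 [416.2, 219.8] 2128 med [ 516.3 -337.6   56.6] lo [ 454.3 -399.     2.4] hi [ 585.9 -291.    81.1]
top jar 0.62 [308.1, 184.4] 163 med [613.2 -37.8 141.3] lo [601.4 -53.  104.5] hi [629.1 -23.8 145.5]
top plate_left 0.91 [232.8, 223.9] [514.  156.5 105. ]
top plate_right 0.9 [370.1, 218.1] [ 518.9 -199.5  105. ]
top reader_mark 0.93 [165.9, 209.9] [555.8 330.5 105. ]
top reader_mark 0.61 [301.4, 218.6] [522.7 -21.5 105. ]
top plate 0.65 [302.8, 220.3] [518.8 -25.3 100. ]
scene deck 0.93 [263.0, 210.6] 6233 med [594.6  -8.9 100.7] lo [ 427.  -144.    23.3] hi [645.  104.9 104.6]
scene plate 0.9 [266.4, 183.6] 3658 med [527.7 -14.6 112.4] lo [ 490.9 -186.8  103.1] hi [550.3 150.4 167.8]
scene reader 0.57 [409.7, 258.8] 2886 med [571.2 337.1  46.7] lo [479.8 289.8  12.3] hi [622.2 383.3 125. ]
scene mixer 0.92 [149.8, 179.7] 2180 med [ 538.1 -330.9   51.8] lo [ 458.8 -398.3   11. ] hi [ 584.6 -290.3   81.9]
scene jar 0.8 [242.8, 211.9] 266 med [621.7 -34.8 136.3] lo [602.8 -50.  107.4] hi [631.3 -23.6 146.3]
scene plate_left 0.71 [338.1, 205.6] [517.8 154.5 105. ]
scene plate_right 0.95 [193.7, 172.3] [ 523.4 -203.4  105. ]
scene plate_right 0.31 [267.5, 221.4] [612.1  19.8 105. ]
scene reader_mark 0.65 [420.3, 232.5] [537.2 342.5 105. ]
scene reader_mark 0.2 [267.3, 221.7] [613.1  19.7 105. ]
scene plate 0.67 [262.6, 185.1] [506.8 -32.4 100. ]
```

```bash
python3 - <<'E'
from h import *
np.set_printoptions(precision=2,suppress=True)
s=sense();print(s["eef_rot"])
P=[]
for cam in ["top","scene"]:
    f=np.load(cam+".npz");p=pts(f);P.append(p)
    def sel(x0,x1,y0,y1,z0,z1):
        return p[(p[:,0]>x0)&(p[:,0]<x1)&(p[:,1]>y0)&(p[:,1]<y1)&(p[:,2]>z0)&(p[:,2]<z1)]
    d=sel(380,700,-200,200,94,104);print(cam,"deck",cv2.minAreaRect(d[:,:2].astype(np.float32)),len(d))
    q=sel(470,570,-230,180,107,114);print("plate",cv2.minAreaRect(q[:,:2].astype(np.float32)),len(q))
    for a,b in[(20,120),(-160,-60)]:
        q=sel(470,570,a,b,140,153);print("fin",len(q),q.mean(0),cv2.minAreaRect(q[:,:2].astype(np.float32)) if len(q)>3 else 0)
    q=sel(440,680,260,420,38,50);print("reader",cv2.minAreaRect(q[:,:2].astype(np.float32)),len(q))
    q=sel(440,680,260,420,60,150);
    for a,b in[(440,548),(548,680)]:
        g=q[(q[:,0]>a)&(q[:,0]<b)];print("post",len(g),np.median(g,0) if len(g) else 0,g.std(0) if len(g) else 0)
a=cv2.imread("pics/top.png")[120:300,100:460];b=cv2.imread("pics/scene.png")[120:320,80:500]
a=cv2.resize(a,None,fx=1.6,fy=1.6,interpolation=2);b=cv2.resize(b,None,fx=1.4,fy=1.4)
o=np.zeros((a.shape[0]+b.shape[0],max(a.shape[1],b.shape[1]),3),np.uint8);o[:a.shape[0],:a.shape[1]]=a;o[a.shape[0]:,:b.shape[1]]=b
cv2.imwrite("pics/both.png",o)
E
```

```text
[-0.    0.99 -0.11  0.  ]
top deck ((535.940673828125, -24.37384033203125), (346.5881652832031, 220.40475463867188), 86.974853515625) 5676
plate ((523.3037109375, -23.353622436523438), (60.658294677734375, 358.7928466796875), 0.8404702544212341) 2240
fin 91 [521.5   66.8  147.63] ((521.9589233398438, 67.43295288085938), (14.22842025756836, 37.840904235839844), 1.2592438459396362)
fin 93 [ 524.2  -112.28  147.75] ((524.538818359375, -111.8741683959961), (38.14579391479492, 13.245348930358887), 89.01432800292969)
reader ((549.17724609375, 336.82745361328125), (100.7193374633789, 148.46170043945312), 89.0649185180664) 1753
post 46 [496.99 334.61 116.45] [ 2.67  2.34 25.6 ]
post 50 [599.97 333.46 111.53] [ 2.6   2.29 25.58]
scene deck ((531.3321533203125, -17.801666259765625), (348.0647277832031, 227.18624877929688), 87.49060821533203) 4996
plate ((525.6442260742188, -22.8143310546875), (77.61674499511719, 360.1202392578125), 0.7442940473556519) 2018
fin 127 [520.39  68.43 147.27] ((519.9744873046875, 83.30067443847656), (70.53900146484375, 18.14630126953125), 87.29469299316406)
fin 122 [ 523.18 -111.6   146.98] ((521.8867797851562, -125.5316162109375), (18.62103843688965, 67.42581176757812), 1.257767915725708)
reader ((547.2683715820312, 336.9833679199219), (100.02444458007812, 152.3238983154297), 88.96359252929688) 2105
post 127 [496.95 337.87 106.71] [ 2.2   2.88 25.48]
post 131 [601.32 335.92 109.27] [ 2.34  2.8  24.83]
```

View pics/both.png

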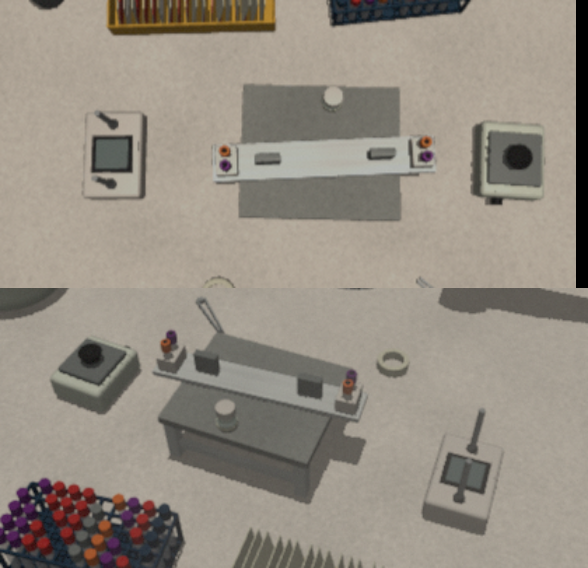

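The view shows the reader with its two posts at left (top-camera picture, posts at about (103,120) and (105,182), i.e. the +y side). The mixer is at right and the jar is on the far side at (333,96). Tube, fin and post positions match the given sizes. I'll grip the front (+y) fin at about (522,67), so the plate's centre stays between the deck edge and the gripper. First I turn the tool by +1.333 rad.

Request:
step_arm --commands '[0,0,0,0,0,0.148,0,0,0,0,0,0.148,0,0,0,0,0,0.148,0,0,0,0,0,0.148,0,0,0,0,0,0.148]' --grip 0.085

```text
clock: 1.5
tcp_pos: [142.3, 608.6, 213.0]
eef_rot: [-0.0, 0.883, -0.469, 0.0]
contact_force: [0.2, 0.6, -1.0]
finger_gap: 85.0
finger_force: 0.0
```

Request:
step_arm --commands '[0,0,0,0,0,0.148,0,0,0,0,0,0.148,0,0,0,0,0,0.148,0,0,0,0,0,0.148,0,0,0,0,0,0]'

```text
clock: 2.0
tcp_pos: [142.3, 608.6, 213.0]
eef_rot: [-0.0, 0.71, -0.704, -0.0]
contact_force: [0.4, -0.8, 0.4]
finger_gap: 84.9
finger_force: 0.0
```

Request:
step_arm --commands '[0.03,-0.021,0,0,0,0,0.03,-0.021,0,0,0,0,0.03,-0.021,0,0,0,0,0.03,-0.021,0,0,0,0,0.03,-0.021,0,0,0,0]'

```text
clock: 2.5
tcp_pos: [249.3, 458.3, 213.2]
eef_rot: [-0.0, 0.712, -0.702, -0.0]
contact_force: [0.6, 0.3, -0.7]
finger_gap: 85.1
finger_force: 0.0
```

Request:
step_arm --commands '[0.03,-0.021,0,0,0,0,0.03,-0.021,0,0,0,0,0.03,-0.021,0,0,0,0,0.03,-0.021,0,0,0,0,0.03,-0.021,0,0,0,0]'

```text
clock: 3.0
tcp_pos: [355.7, 309.2, 213.3]
eef_rot: [-0.0, 0.712, -0.702, -0.0]
contact_force: [0.6, 0.1, 0.2]
finger_gap: 84.5
finger_force: 0.0
```

Request:
step_arm --commands '[0.03,-0.021,0,0,0,0,0.03,-0.021,0,0,0,0,0.03,-0.021,0,0,0,0,0.03,-0.021,0,0,0,0,0.03,-0.021,0,0,0,0]'

```text
clock: 3.5
tcp_pos: [462.1, 160.1, 213.4]
eef_rot: [-0.0, 0.712, -0.703, 0.0]
contact_force: [0.7, -0.0, 0.2]
finger_gap: 85.3
finger_force: 0.0
```

Request:
step_arm --commands '[0.03,-0.021,0,0,0,0,0.03,-0.021,0,0,0,0,0.03,-0.021,0,0,0,0,0,0,0,0,0,0,0,0,0,0,0,0]'

```text
clock: 4.0
tcp_pos: [525.3, 71.3, 212.8]
eef_rot: [0.0, 0.71, -0.704, -0.0]
contact_force: [0.0, -0.3, -0.1]
finger_gap: 85.0
finger_force: 0.0
```

```bash
python3 - <<'E'
from h import *
np.set_printoptions(precision=2,suppress=True)
f=grab_frame("wrist");p=pts(f)
def sel(x0,x1,y0,y1,z0,z1):
    return p[(p[:,0]>x0)&(p[:,0]<x1)&(p[:,1]>y0)&(p[:,1]<y1)&(p[:,2]>z0)&(p[:,2]<z1)]
q=sel(490,555,30,110,143,153);print("fin",len(q),q.mean(0) if len(q) else 0,cv2.minAreaRect(q[:,:2].astype(np.float32)) if len(q)>3 else 0)
q=sel(470,570,-230,180,106,114);print("plate",cv2.minAreaRect(q[:,:2].astype(np.float32)),len(q))
for y in range(-100,150,40):
    g=q[abs(q[:,1]-y)<5]
    if len(g):print(y,g[:,0].min(),g[:,0].max(),np.median(g[:,2]))
d=sel(380,700,-200,200,94,104)
print("deckz",np.median(d[:,2]),len(d))
f=np.load("top.npz");p=pts(f);d=sel(380,700,-200,140,96,103)
for x in (450,480,590,620):
    g=d[abs(d[:,0]-x)<8];print(x,g[:,1].min(),np.percentile(g[:,1],99),g[:,1].max())
print(sense()["tcp_pos"],sense()["eef_rot"])
E
```

```text
fin 837 [518.57  65.65 148.2 ] ((518.313232421875, 66.42303466796875), (13.981610298156738, 39.363460540771484), 1.670407772064209)
plate ((519.0338134765625, 33.403358459472656), (60.28254318237305, 247.04937744140625), 0.9160428643226624) 16959
-60 490.84844332688954 550.734588266029 110.43100577329864
-20 489.7607498343117 549.7839026611395 110.4110506988313
20 489.4598288022568 548.6740364503137 110.40441924822551
60 488.808389276261 548.4208542554321 110.34050546233897
100 488.53531027510553 548.07058210416 110.41761355252433
140 487.6819620869205 546.5758133401491 110.4473677464913
deckz 100.4274319111558 40589
450 -142.07009803789046 113.55541821676722 116.13870228106165
480 -143.90998431108832 111.11653598793698 113.15238122705847
590 -150.06373656003865 105.83751456949753 108.6434728937788
620 -151.85138529089946 105.10730953813314 105.45139198582478
[524.95  71.93 212.9 ] [ 0.    0.71 -0.7  -0.  ]
```

Request:
step_arm --commands '[0.005,0.0055,0,0,0,-0.007,0,0,0.03,0,0,0,0,0,0.03,0,0,0,0,0,0.02,0,0,0,0,0,0.009,0,0,0]'

```text
clock: 4.55
tcp_pos: [517.7, 67.2, 122.4]
eef_rot: [0.002, 0.714, -0.701, -0.001]
contact_force: [-1.3, -0.3, 0.4]
finger_gap: 84.7
finger_force: 0.0
```

Request:
step_arm --commands '[0,0,0,0,0,0,0,0,0,0,0,0,0,0,0,0,0,0,0,0,0,0,0,0,0,0,0,0,0,0]' --grip 0.0 --grip_force 50

```text
clock: 5.05
tcp_pos: [519.9, 67.0, 124.8]
eef_rot: [-0.0, 0.713, -0.701, 0.0]
contact_force: [-1.6, 1.2, 9.4]
finger_gap: 12.1
finger_force: 42.7
```

Request:
step_arm --commands '[0,0,0,0,0,0,0,0,0,0,0,0,0,0,0,0,0,0,0,0,0,0,0,0,0,0,0,0,0,0]'

```text
clock: 5.55
tcp_pos: [519.9, 67.0, 124.9]
eef_rot: [-0.0, 0.713, -0.701, 0.0]
contact_force: [-4.0, 0.5, 5.1]
finger_gap: 11.6
finger_force: 49.4
```

Request:
step_arm --commands '[-0.01,-0.0016,0,0,0,0.003,-0.015,-0.0024,0,0,0,0.004,-0.015,-0.0024,0,0,0,0.004,-0.015,-0.0024,0,0,0,0.004,-0.01,-0.0016,0,0,0,0.003]'

```text
clock: 6.05
tcp_pos: [529.6, 131.0, 124.7]
eef_rot: [-0.001, -0.707, 0.708, -0.001]
contact_force: [-1.2, -4.7, 4.4]
finger_gap: 11.8
finger_force: 49.2
```

Request:
step_arm --commands '[-0.01,-0.0016,0,0,0,0.004,-0.015,-0.0024,0,0,0,0.004,-0.015,-0.0024,0,0,0,0.004,-0.005,-0.001,0,0,0,0,0,0,0,0,0,0]'

```text
clock: 6.55
tcp_pos: [537.5, 178.1, 123.9]
eef_rot: [0.0, -0.702, 0.712, 0.0]
contact_force: [-1.8, 0.3, 3.1]
finger_gap: 11.8
finger_force: 49.1
```

```bash
cat > m.py <<'E'
from h import *
np.set_printoptions(precision=2,suppress=True)
def M(cams=("top","scene","wrist")):
  s=sense();t=s["tcp_pos"];print(t,s["eef_rot"],s["contact_force"],s["clock"])
  for cam in cams:
    f=grab_frame(cam);p=pts(f);cv2.imwrite(f"pics/{cam}_{s['clock']:.2f}.png",f["color"][:,:,::-1])
    def sel(x0,x1,y0,y1,z0,z1):
        return p[(p[:,0]>x0)&(p[:,0]<x1)&(p[:,1]>y0)&(p[:,1]<y1)&(p[:,2]>z0)&(p[:,2]<z1)]
    q=sel(470,590,t[1]-300,t[1]+120,106,115)
    if len(q)>50:
        print(cam,"plate",cv2.minAreaRect(q[:,:2].astype(np.float32)),"z by y",[(int(y),round(float(np.median(q[abs(q[:,1]-y)<8][:,2])),1)) for y in range(int(t[1])-160,int(t[1])+91,50) if (abs(q[:,1]-y)<8).any()])
        e=q[q[:,1]>t[1]+80];print(" end",len(e),e[:,1].max() if len(e) else 0,np.percentile(e[:,1],98) if len(e) else 0, (e[:,0].min(),e[:,0].max()) if len(e) else 0)
    for a,b in[(470,515),(585,630)]:
        g=sel(a,b,300,370,60,137);g2=sel(a,b,300,370,137,144)
        print(" post",len(g),np.median(g,0) if len(g) else 0,"top",len(g2),g2.mean(0) if len(g2) else 0)
    for n in("plate_left","reader_mark"):
        for r in spot_point(cam,n)[:1]:print("  ",n,round(r["score"],2),ray_at(f,r["pixel"],105))
E
python3 -c "from m import *;M()"
```

```text
[537.52 178.14 123.89] [ 0.   -0.7   0.71  0.  ] [-1.75  0.28  3.13] 6.55
top plate ((535.2446899414062, 87.80882263183594), (356.8475646972656, 70.03068542480469), 87.79117584228516) z by y [(18, 111.2), (68, 110.5), (118, 109.7), (168, 109.8), (218, 108.0), (268, 108.3)]
 end 14 266.87925122660886 266.8221385019229 (np.float64(513.5023463240594), np.float64(529.4614540638221))
 post 2 [495.8  334.24  63.26] top 0 0
 post 0 0 top 0 0
   plate_left 0.72 [540.74 265.73 105.  ]
scene plate ((533.8489990234375, 75.21305084228516), (384.6612548828125, 109.9971694946289), 88.19849395751953) z by y [(18, 111.6), (68, 111.4), (118, 111.2), (168, 110.7), (218, 110.2), (268, 110.2)]
 end 86 267.87452583409527 267.4456807937946 (np.float64(507.36405441583224), np.float64(571.0293855166959))
 post 110 [497.35 337.96  97.74] top 19 [495.36 337.72 140.6 ]
 post 114 [601.49 335.76 101.3 ] top 21 [598.7  336.04 140.29]
   plate_left 0.73 [545.14 258.86 105.  ]
   reader_mark 0.9 [545.97 338.07 105.  ]
wrist plate ((536.4609375, 136.82162475585938), (179.6497802734375, 60.21255111694336), 88.85165405273438) z by y [(68, 110.6), (118, 110.4), (168, 110.0), (218, 110.2)]
 end 0 0 0 0
 post 0 0 top 0 0
 post 0 0 top 0 0
```

Request:
step_arm --commands '[-0.008,-0.002,-0.0002,0,0,0,-0.012,-0.002,-0.0002,0,0,0,-0.012,-0.002,-0.0002,0,0,0,-0.008,-0.001,0,0,0,0,0,0,0,0,0,0]'

```text
clock: 7.5
tcp_pos: [545.2, 218.9, 124.1]
eef_rot: [0.001, -0.703, 0.712, 0.0]
contact_force: [-0.4, 2.3, 0.2]
finger_gap: 11.9
finger_force: 48.9
```

```bash
python3 -c "
from m import *
M(('top','scene'))
import glob
a=cv2.imread(sorted(glob.glob('pics/top_7*'))[0])[160:260,130:290];b=cv2.imread(sorted(glob.glob('pics/scene_7*'))[0])[150:310,320:480]
cv2.imwrite('pics/z1.png',np.hstack([cv2.resize(a,(480,300),interpolation=2),cv2.resize(b,(300,300),interpolation=2)]))"
```

```text
[545.24 218.87 124.14] [ 0.   -0.7   0.71  0.  ] [-0.38  2.35  0.18] 7.5
top plate ((540.0260620117188, 141.83575439453125), (79.31338500976562, 387.23089599609375), 1.7417335510253906) z by y [(58, 110.3), (108, 110.2), (158, 109.8), (208, 109.3), (258, 109.1), (308, 107.8)]
 end 26 334.1563914077205 333.8887726997262 (np.float64(494.5029412688836), np.float64(549.1891339488234))
 post 32 [496.35 334.05 102.41] top 13 [497.93 337.8  139.59]
 post 0 0 top 0 0
   plate_left 0.63 [543.05 309.19 105.  ]
   reader_mark 0.69 [552.62 339.3  105.  ]
scene plate ((531.9532470703125, 139.24417114257812), (395.0426025390625, 102.76175689697266), 87.48574829101562) z by y [(58, 111.4), (108, 111.0), (158, 111.6), (208, 111.2), (258, 111.2), (308, 111.0)]
 end 102 338.38610815748024 337.4315201134441 (np.float64(493.60495946579954), np.float64(578.1534187686331))
 post 113 [497.66 338.04  99.05] top 16 [495.07 337.1  140.78]
 post 114 [601.47 335.79 100.76] top 21 [599.28 336.09 141.18]
   plate_left 0.69 [547.51 305.68 105.  ]
   reader_mark 0.61 [537.24 338.05 105.  ]
```

View pics/z1.png

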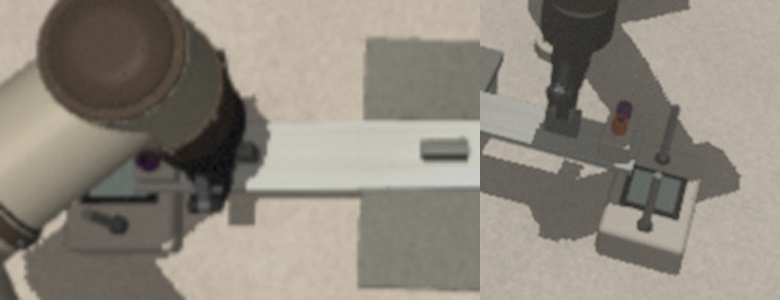

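The left crop shows the plate level past the deck edge with the rear fin visible at (444,150). The right crop shows the leading edge at about (630,165), still short of the posts at (662,157) and (645,225). I'll pin down the edge from the rear fin in the same camera.

```bash
python3 - <<'E'
from h import *
np.set_printoptions(precision=2,suppress=True)
def S(p,x0,x1,y0,y1,z0,z1):
    return p[(p[:,0]>x0)&(p[:,0]<x1)&(p[:,1]>y0)&(p[:,1]<y1)&(p[:,2]>z0)&(p[:,2]<z1)]
for cam in("top","scene"):
    p=pts(np.load(cam+".npz"))
    for a,b in[(470,515),(585,630)]:
        g=S(p,a,b,300,370,136,145);print(cam,"top of post",len(g),g.mean(0),(g[:,:2].min(0)+g[:,:2].max(0))/2)
    p=pts(grab_frame(cam));y=sense()["tcp_pos"][1]
    g=S(p,515,575,y-220,y-140,142,153);print("rear fin",len(g),g.mean(0),cv2.minAreaRect(g[:,:2].astype(np.float32)))
    g=S(p,480,600,y-190,y-60,106,115)
    for yy in range(int(y)-140,int(y)-60,20):
        h=g[abs(g[:,1]-yy)<5];print("  plate x",yy,h[:,0].min(),h[:,0].max(),np.median(h[:,2]))
    g=S(p,590,640,-80,20,138,147);print("jar",g.mean(0))
E
```

```text
top top of post 13 [497.94 337.82 139.53] [498.12 338.26]
top top of post 13 [601.85 335.26 139.94] [602.5 335.4]
rear fin 94 [543.91  37.15 147.31] ((544.2100830078125, 36.97565460205078), (37.67971420288086, 12.947065353393555), 89.23841094970703)
  plate x 77 515.8218585575277 574.0374680394345 109.9256114678858
  plate x 97 516.6189774027665 574.6382226876627 109.88138813529508
  plate x 117 517.070137794621 574.7667684673485 110.50756310068891
  plate x 137 517.6582801510613 575.9871910206257 109.88769448104756
jar [617.44 -39.41 142.2 ]
scene top of post 21 [496.03 337.61 139.78] [495.17 337.54]
scene top of post 23 [599.52 335.95 140.69] [599.29 336.09]
rear fin 111 [543.1   38.39 147.8 ] ((542.3223266601562, 37.598289489746094), (18.17767333984375, 38.877174377441406), 2.8948631286621094)
  plate x 77 511.6732570117599 575.6552162519016 111.00646890607447
  plate x 97 510.812683910245 573.9958298510785 110.75200611028094
  plate x 117 513.6568460568315 575.1281882201297 111.2721215055999
  plate x 137 512.4519696908801 574.7436312183916 111.15176060303486
jar [615.68 -39.01 142.74]
```

Request:
step_arm --commands '[-0.007,0,0,0,0,0,-0.008,0,0,0,0,0,-0.008,0,0,0,0,0,-0.006,0,0,0,0,0,0,0,0,0,0,0]'

```text
clock: 8.4
tcp_pos: [545.3, 247.1, 124.4]
eef_rot: [0.0, -0.702, 0.712, 0.0]
contact_force: [-0.5, 1.4, -1.3]
finger_gap: 11.8
finger_force: 48.9
```

```bash
python3 - <<'E'
from h import *
np.set_printoptions(precision=2,suppress=True)
def S(p,x0,x1,y0,y1,z0,z1):
    return p[(p[:,0]>x0)&(p[:,0]<x1)&(p[:,1]>y0)&(p[:,1]<y1)&(p[:,2]>z0)&(p[:,2]<z1)]
ims=[]
for cam in("top","scene"):
    f=grab_frame(cam);p=pts(f);y=sense()["tcp_pos"][1];ims.append(f["color"][:,:,::-1])
    g=S(p,515,575,y-220,y-140,142,153);print("rear fin",len(g),g.mean(0),cv2.minAreaRect(g[:,:2].astype(np.float32)))
    g=S(p,480,600,y-210,y-60,106,115)
    for yy in range(int(y)-200,int(y)-60,30):
        h=g[abs(g[:,1]-yy)<5];print("  plate x",yy,h[:,0].min(),h[:,0].max(),np.median(h[:,2]))
    g=S(p,590,640,-80,20,138,147);print("jar",g.mean(0))
s=sense();print(s["tcp_pos"],s["contact_force"],s["finger_force"])
cv2.imwrite('pics/z2.png',cv2.resize(ims[1][170:300,340:480],(700,600),interpolation=2)[:600])
E
```

```text
rear fin 96 [544.69  66.93 147.82] ((544.6126708984375, 67.01231384277344), (37.622650146484375, 13.492265701293945), 88.35939025878906)
  plate x 47 515.0903322878778 573.0998284075285 110.15754063802069
  plate x 77 515.6408372799457 573.8852389758343 110.4978190863402
  plate x 107 516.156759270141 574.8982957342101 110.17135478334512
  plate x 137 517.5074061550437 576.0865040412035 110.39011553534931
  plate x 167 518.3449985438751 576.77901733459 109.93899830411328
jar [617.3  -39.38 142.28]
rear fin 123 [543.21  67.49 147.78] ((541.886474609375, 67.16548156738281), (40.37397766113281, 17.884370803833008), 89.2490005493164)
  plate x 46 539.343076032456 595.5857344953284 111.06910204898065
  plate x 76 544.8417391030057 572.2677220275167 111.18028262576945
  plate x 106 512.3305147892592 587.9471991547193 111.24365586214435
  plate x 136 514.3044627223586 574.2053915048772 111.32417709374994
  plate x 166 513.7344107636517 575.5799850986714 111.4545419791666
jar [615.55 -39.27 142.66]
[545.45 246.98 124.71] [-0.74  1.21 -0.21] 48.956703543663025
```

View pics/z2.png

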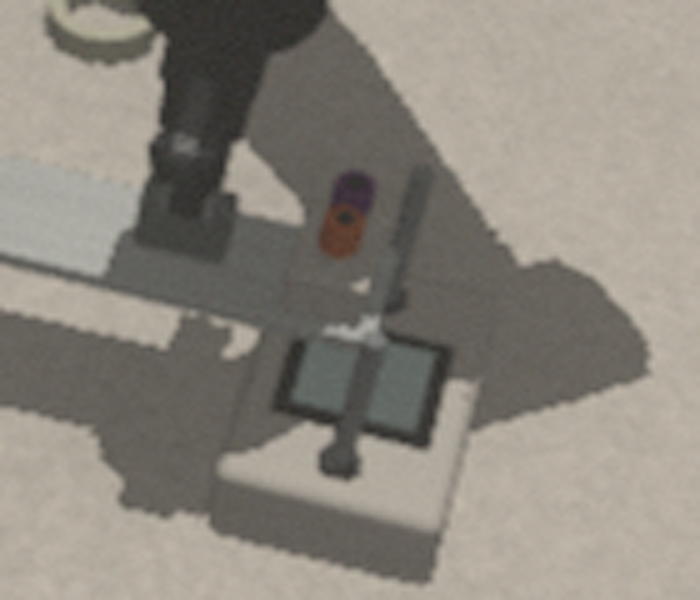

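The plate's leading edge, near (385,325) in the view, lies between the two posts. The rear fin puts it at y≈337.1 against the mark at 336.7, and x is within about 1 mm. The plate is level and the jar hasn't moved.

```bash
python3 -c "from station import *;print(hand_in())"
```

```text
the job is handed in; nothing more can be done
None
```

I handed the job in with the plate still gripped and level, its leading edge between the reader's posts and, by camera, about 0.5 mm from the line through them; the jar had not moved, and no verdict came back.

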